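Re-pin the torch rest over the next piece

TASK

The square tube is to be welded next. Pull up the T-handle of the torch rest's spring plunger, slide the rest along its rail until its arm lies over the square tube, and let the plunger drop fully home into the hole there, then let go. Leave the four steel pieces where they lie, and do not knock the hammer or the spray can about.

Things in the scene. Friction and masses are not known exactly. Their poses are not given: they have to be found in the camera images.
- rail: Fixed steel rail, a 40 x 40 mm square tube 460 mm long on two short feet; top 70 mm above the table. Origin: below its middle, at table height; y runs along the rail, x across it (towards the steel pieces), z up. Five round 16 mm holes in its top, 60 mm apart, at y = -120, -60, 0, 60 and 120 mm.
- torch_rest (a joint): Position of the torch rest along the rail in m: 0 at the middle hole, positive along the rail's +y, range -0.13 to 0.13. The rest is a grey sleeve on the rail (56 x 56 mm, 80 mm along the rail, top 78 mm above the table) with an arm, see rest_mid. It slides with about 2 N of friction (0.6 to 1.3 kg) and stays where it is left. It starts pinned in the middle hole.
- plunger (a joint): Height of the spring plunger in m: 0 fully home in a hole, 0.022 pulled right up. It is carried by the torch rest. Its 12 mm round-ended pin goes 12 mm into a hole (2 mm play each way), so it is free when up more than 12 mm; let go between holes it rides on the rail at about 0.012 and drops into the next hole it meets. The spring pushes down with 6 N when home, 10 N when fully up.
- handle (a point): Centre of the plunger's T-handle: a round bar 16 mm thick, 80 mm long, lying across the rail (along its x) on a 14 mm stem directly above the pin. 138 mm above the table when home; its underside is then 36 mm above the 28 mm wide boss on the sleeve. Grip it from above with a finger on either side along the rail, or hook it from below.
- rest_mid (a point): Point on the underside and centre line of the torch rest's arm, 110 mm from the rail's centre line, 55 mm above the table. The arm is a flat bar 24 mm wide from the sleeve to 166 mm from the rail's centre line on the +x side, with a V-shaped prong on its end (tips 105 mm above the table).
- square_tube: Target: a hollow steel square tube, 40 x 40 mm, 120 mm long, 3 mm walls, loose on the table on the rail's +x side, square to the rail and level (within 4 mm) with one of the four outer holes, centre about 112 mm from the rail's centre line. Origin: centre of its underside; x along its length, z up.
- angle_iron: Steel angle, 40 x 40 mm, 4 mm thick, 120 mm long, one leg flat and one upright, loose on the table on the rail's +x side, square to the rail and level (within 4 mm) with one of the four outer holes, centre about 112 mm from the rail's centre line. Origin: centre of its underside; x along its length, z up.
- flat_bar: Steel flat bar, 40 x 8 mm, 120 mm long, with a bolt hole near each end, loose on the table on the rail's +x side, square to the rail and level (within 4 mm) with one of the four outer holes, centre about 112 mm from the rail's centre line. Origin: centre of its underside; x along its length, z up.
- channel: Steel U-channel, 50 mm wide, 25 mm high, 120 mm long, open side up, loose on the table on the rail's +x side, square to the rail and level (within 4 mm) with one of the four outer holes, centre about 112 mm from the rail's centre line. Origin: centre of its underside; x along its length, z up.
- hammer: Hammer lying on the table to the robot's left, clear of the rail; to be left alone. Origin near its middle, x along the handle.
- spray_can: Grey can, 66 mm thick and 180 mm tall, standing on the table to the robot's right, clear of the rail; to be left alone. Origin: centre of its underside.
Mind the look-alikes: they are no part of the job. Leave any purple or red look-alike of the square_tube alone.

How it is judged:
On the way:
1. the plunger is pulled up clear of its hole (value of joint plunger above 0.01 m), for 0.1 s.
At the end, for the whole second after the job is handed in: The torch rest stands still with its arm over the square tube (arm's centre line within 20 mm of the tube's), the plunger is fully home in the hole (within 3 mm), and the four steel pieces lie within 15 mm of where they were (y of rest_mid in the frame of square_tube between -0.02 and 0.02 m and value of joint plunger below 0.003 m and velocity of joint torch_rest between -0.01 and 0.01 m/s and distance of each of square_tube, angle_iron, flat_bar, channel from where it was at the start of the episode below 0.015 m); the robot touches nothing.
It fails at once if a steel piece is moved by more than 20 mm (distance of any of square_tube, angle_iron, flat_bar, channel from where it was at the start of the episode above 0.02 m).
It fails at once if the hammer or the spray can is knocked about (moved by more than 40 mm) (distance of any of hammer, spray_can from where it was at the start of the episode above 0.04 m).
It also fails if it takes over 32 s, if anything falls off the work surface, if the arm or the gripper's body presses on something with over 40 N, if the wrist force passes 120 N, or if a joint passes its speed limit or range.

ROBOT

A 6-joint arm with a two-finger parallel gripper is mounted at the origin on the work surface. World frame = base frame: x ahead of the robot, y to its left, z up, the work surface at z = 0. Lengths are in m, angles in rad, forces in N, time in s.
With the tool pointing down it reaches from about 0.2 to 0.875 m from the base axis. Payload 3.4 kg.
Tool frame: the origin (TCP) lies midway between the tips of the shut fingers; the grasp point (between the pads) lies 19 mm behind it; z points along the fingers, x is the direction in which the jaws open and shut, and the axes are right-handed (so a half turn about z gives the same grasp; the last joint's range is limited). The gripper opens to 94 mm and grips with 3 to 60 N. Pads are 16 mm wide; open, the fingers measure 119 mm over their backs; the gripper's body (75 mm by 177 mm) begins 78 mm behind the grasp point.
Start: joints at [-1.288, 0.276, 1.505, -0, 1.361, -0.121], TCP at [0.226, -0.529, 0.205] pointing down, gripper open.
Joint ranges: [-2.89, 2.89], [-0.75, 2.08], [0.22, 2.7], [-1.18, 4.32], [0.11, 2.71], [-2.7, 2.7]. Speed limits (rad/s): [2.57, 2.57, 3.14, 3.14, 3.14, 3.14].

INTERFACE

Orientations are given as a unit quaternion [w, x, y, z].
In Python, from bench import robot gives the robot as it stands. The module is installed in compiled form; this text tells all that it offers.
- The arm moves only by the shell command python3 -m jog 'ROWS' [FORCE]. ROWS is JSON, a list that holds one entry, the list of rows, each a list of 7 numbers: the turn, a rotation vector about the tool's x, y, z in units of 6 degrees (1.0 is 6 degrees), then the shift along the tool's x, y, z in units of 25 mm (1.0 is 25 mm), then the gripper's target within -1 to 1 (fully open at 1, half-way at 0, shut at -1). In form: [[[wx, wy, wz, x, y, z, gripper], ...]]. A call has 1 to 10 rows; each row shifts and turns the pose as measured when the row begins, along the tool's axes as they then stand; what a row does not reach is not made up. A row lasts 1/10 s, in which the tool goes at most 50 mm and 8.59 degrees, less where a joint would pass 70% of its speed; a pose out of reach is approached as far as the arm can. A call is refused whole if a number of a shift passes 1 or a number of a turn 1, either way. A call with a gripper value outside its range is refused whole. The fingers move at their own pace and stop on an object; FORCE is the grip in N (left out, the last holds). Time passes only in rows, so rows that do not move let the fingers close. It gives the time, the measured TCP pose, the force and the opening at its end, in the units of the state.
- robot.get_state(): the state, without advancing time (a new reading comes with each control period).
- robot.snapshot(name): name is "scene" or "top"; returns a dict with "img" (420x560x3 uint8, blue, green, red), "mtx" (3x3 intrinsics, pixels), "R" (3x3) and "t" (3): a world point X has camera coordinates R X + t. Camera axes: x right, y down, z forward; pixel columns grow to the right and rows downward; lengths in m; the calibration is good to about 2 mm. A picture is of the moment at which its call begins. There is no depth.
- robot.hand_in(): hands the job in, once; it reports no verdict.
Trained networks look in a picture, given as the dict that the camera call returned (one of the last four; its "shot" number tells which), for a name from the list of things; names that differ only in an ending like _2 or _b are one class to them, and where a whole thing is asked for, a point or a joint stands for the part that bears it (a point fixed in the world has none). Each returns a list of dicts, best first, with "score" (0 to 1); they miss things now and then, are a little off and sometimes report something else, mostly with a low value. They report only what shows in the picture. A call takes as long as a camera call. They do not tell look-alikes from the thing itself.
- robot.spot_in(target, picture): "xy" ([column, row] in pixels, amid what is visible of it).
- robot.spot_point(target, picture): "xy" ([column, row] in pixels: a listed point, or the origin of a listed thing).
The state is a dict: "time": time; "joint_positions": joint angles; "qd": joint speeds; "joint_torque": joint torques, N m; "tcp_pos": TCP position; "orientation": TCP orientation; "force": force on the tool from outside, world axes, zero at the start; "ft_torque": the same for the moment, N m; "gripper_width": finger opening in m.
Only numpy, scipy, OpenCV 4.12 (cv2) and the standard library are available. Lean on these libraries where they do the work, as an engineer would, in place of code of your own. Each camera call takes 0.05 s, during which the arm holds its last target.

## Working session

There is one attempt and no reset: what is moved stays moved. The work goes in short steps, Python scripts to look and compute and a shell command to move; the robot and the scene stay as the last step left them, time stands still between calls to the robot, and variables do not carry over. Pictures are saved under pics/ and viewed, and the job is handed in when it is done.

```bash
mkdir -p pics; cat > h.py <<'E'
import numpy as np, cv2
from bench import robot
def ray(p,xy):
    d=np.linalg.inv(p["mtx"])@np.array([xy[0],xy[1],1.]); R=np.array(p["R"]); return -R.T@np.array(p["t"]), R.T@d
def atz(p,xy,z):
    c,d=ray(p,xy); return c+d*(z-c[2])/d[2]
def proj(p,X):
    v=np.array(p["mtx"])@(np.array(p["R"])@np.array(X)+np.array(p["t"])); return v[:2]/v[2]
E
python3 - <<'E'
from h import *
s=robot.get_state(); print(s)
for n in("scene","top"):
    p=robot.snapshot(n); cv2.imwrite(f"pics/{n}0.png",p["img"])
    print(n,ray(p,(280,210)))
    for t,z in(("handle",.138),("rest_mid",.055),("rail",0),("square_tube",0),("angle_iron",0),("flat_bar",0),("channel",0),("hammer",0),("spray_can",0)):
        print(t,[(round(d["score"],2),np.round(d["xy"]),np.round(atz(p,d["xy"],z),3)) for d in robot.spot_point(t,p)[:3]])
print(robot.get_state()["time"])
E
```

```text
{'time': 0.0, 'joint_positions': array([-1.28801447e+00,  2.76578829e-01,  1.50609252e+00, -1.07717867e-06,
        1.36070697e+00, -1.21006680e-01]), 'qd': array([-6.96477462e-05,  1.72451582e-03,  3.93163095e-04, -1.36953065e-03,
        1.96009127e-05, -3.21397692e-04]), 'joint_torque': array([-1.51789851e-05, -4.04581368e+01, -2.37227726e+01,  7.02384696e-02,
        3.45488114e-02, -1.28376132e-04]), 'tcp_pos': array([ 0.22575468, -0.52822203,  0.20463015]), 'orientation': array([-5.77850824e-04,  8.34537029e-01, -5.50951132e-01, -6.80614903e-04]), 'force': array([-0.72486619,  0.13513997,  0.21177319]), 'ft_torque': array([ 0.01232078, -0.0075622 , -0.0020201 ]), 'gripper_width': 0.09393784565387198}
scene (array([ 1.55907514, -0.7297376 ,  1.07368084]), array([-0.6208265 ,  0.46769013, -0.62920407]))
handle [(0.45, array([297., 190.]), array([0.58 , 0.09 , 0.138]))]
rest_mid [(0.61, array([318., 225.]), array([0.709, 0.086, 0.055])), (0.19, array([297., 217.]), array([0.628, 0.051, 0.055])), (0.17, array([379., 181.]), array([0.652, 0.47 , 0.055]))]
rail [(0.75, array([296., 2
[... 1020 characters left out ...]
 219.]), array([0.586, 0.09 , 0.   ]))]
square_tube [(0.97, array([238., 282.]), array([0.393, 0.124, 0.   ])), (0.92, array([159., 274.]), array([0.413, 0.364, 0.   ])), (0.9, array([203., 191.]), array([0.67 , 0.237, 0.   ]))]
angle_iron [(0.59, array([262., 176.]), array([0.717, 0.054, 0.   ]))]
flat_bar [(0.67, array([282., 175.]), array([ 0.721, -0.005,  0.   ]))]
channel [(0.7, array([226., 187.]), array([0.684, 0.168, 0.   ])), (0.21, array([264., 177.]), array([0.714, 0.051, 0.   ]))]
hammer [(0.91, array([110., 212.]), array([0.602, 0.526, 0.   ])), (0.23, array([228., 187.]), array([0.684, 0.162, 0.   ]))]
spray_can [(0.62, array([433., 238.]), array([ 0.532, -0.463,  0.   ]))]
1.0
```

```bash
python3 - <<'E'
import cv2
a=cv2.imread("pics/top0.png")[130:310,90:450]; cv2.imwrite("pics/top0c.png",cv2.resize(a,None,fx=2.2,fy=2.2,interpolation=3))
a=cv2.imread("pics/scene0.png")[140:310,230:430]; cv2.imwrite("pics/scene0c.png",cv2.resize(a,None,fx=3.5,fy=3.5,interpolation=3))
E
```

```text
(no output)
```

View pics/top0c.png

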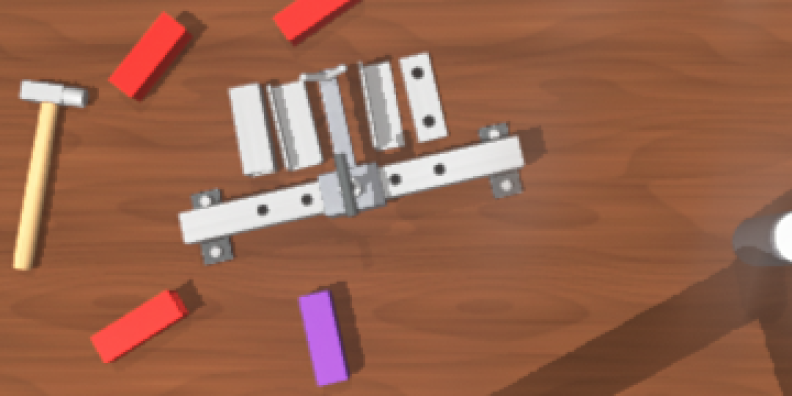

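View pics/scene0c.png

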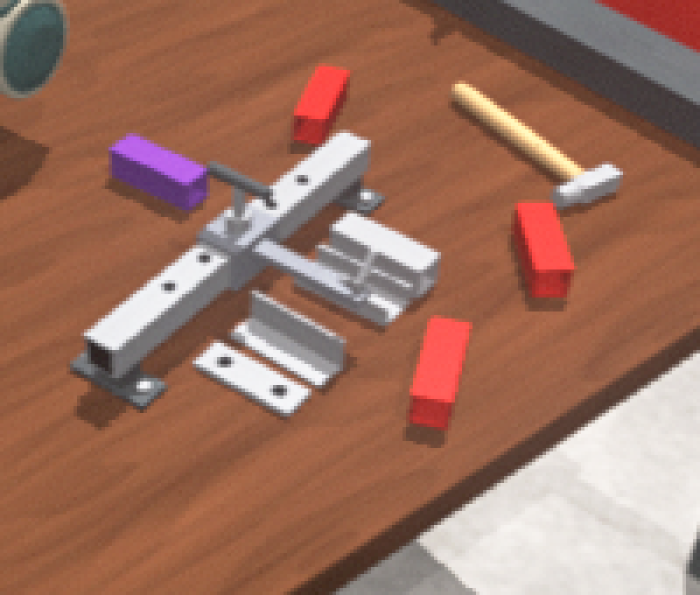

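The top view (crop) shows the rest in the middle hole (handle ~(345,185)). The steel pieces from left to right are the square tube (252,128), channel (297,125), angle (382,105) and flat bar (423,95). The grey tube is therefore level with the left-most (+y) hole at about (262,210). The purple and red blocks are look-alikes.

```bash
cat >> h.py <<'E'
from scipy.spatial.transform import Rotation as Ro
def pose(s): 
    q=s["orientation"]; return np.array(s["tcp_pos"]),Ro.from_quat([q[1],q[2],q[3],q[0]])
E
python3 - <<'E'
from h import *
p=robot.snapshot("top"); g=cv2.cvtColor(p["img"],cv2.COLOR_BGR2GRAY)
H=[]
for u,v in((262,210),(307,200),(395,180),(439,169)):
    c=np.array([u/2.2+90,v/2.2+130]); x0,y0=np.round(c).astype(int)-5
    w=g[y0:y0+11,x0:x0+11].astype(float); m=np.clip(130-w,0,None); yy,xx=np.mgrid[:11,:11]
    c2=np.array([x0+(m*xx).sum()/m.sum(),y0+(m*yy).sum()/m.sum()]); X=atz(p,c2,.068); H.append(X); print(c2,X)
H=np.array(H); y=np.array([120,60,-60,-120])/1e3
A=np.c_[np.ones(4),y]; k=np.linalg.lstsq(A,H[:,:2],rcond=None)[0]; print(k,np.linalg.norm(k[1]),"yaw",np.degrees(np.arctan2(-k[1][0],k[1][1])))
d=k[1]/np.linalg.norm(k[1])
print("fit",A@k-H[:,:2])
for yy in(.12,):
    print("tgt",k[0]+d*yy)
print("handle top",atz(p,robot.spot_point("handle",p)[0]["xy"],.138), "proj handle",proj(p,[*k[0],.138]))
s=robot.get_state(); t,R=pose(s); print(t); print(R.as_matrix().round(3))
for sg in(1,-1):
    X=sg*np.array([d[0],d[1],0]); Z=np.array([0,0,-1]); M=np.c_[X,np.cross(Z,X),Z]
    rv=(R.inv()*Ro.from_matrix(M)).as_rotvec(); print("rot units",np.degrees(rv)/6)
for dz in(.119,): print("shift now",R.inv().apply(np.r_[k[0],dz]-t)/.025)
np.save("rail.npy",np.array([k[0],d]))
E
```

```text
[208.83108108 224.92162162] [0.56072067 0.2035157  0.068     ]
[228.8972973  220.34459459] [0.57468487 0.14513688 0.068     ]
[269.22106632 211.08972692] [0.60288982 0.02792485 0.068     ]
[289.25162973 206.47718383] [ 0.61693345 -0.03025063  0.068     ]
[[ 0.5888072   0.0865817 ]
 [-0.23438419  0.97457447]] 1.0023628860293048 yaw 13.5227638844636
fit [[-3.95702849e-05  1.49400656e-05]
 [ 5.92814010e-05 -8.07130309e-05]
 [-1.95630634e-05  1.82378830e-04]
 [-1.48052726e-07 -1.16605865e-04]]
tgt [0.5607474  0.20325495]
handle top [0.59491482 0.08462766 0.138     ] proj handle [246.44942587 213.49584797]
[ 0.22591929 -0.52877849  0.20548822]
[[ 0.393 -0.92   0.   ]
 [-0.92  -0.393 -0.   ]
 [ 0.     0.    -1.   ]]
rot units [ 1.10456649e-03  1.02957267e-04 -2.83978506e+01]
rot units [ 6.90800255e-05 -7.41117977e-04  1.60214940e+00]
shift now [-16.93182665 -23.01941986   3.45791597]
```

```bash
python3 -m jog '[[[0,0,0.8,-1,-1,0,1],[0,0,0.8,-1,-1,0,1],[0,0,0,-1,-1,0,1],[0,0,0,-1,-1,0,1],[0,0,0,-1,-1,0,1],[0,0,0,-1,-1,0,1],[0,0,0,-1,-1,0,1],[0,0,0,-1,-1,0,1],[0,0,0,-1,-1,0,1],[0,0,0,-1,-1,0,1]]]'
cat > rel.py <<'E'
from h import *
k,d=np.load("rail.npy"); s=robot.get_state(); t,R=pose(s)
X=-np.array([d[0],d[1],0]); Z=np.array([0,0,-1]); M=np.c_[X,np.cross(Z,X),Z]
print("t",s["time"],"tcp",t.round(4),"F",s["force"].round(1),"w",s["gripper_width"])
print("along rail from mid mm",((t[:2]-k)@d*1e3).round(1))
print("rot",(np.degrees((R.inv()*Ro.from_matrix(M)).as_rotvec())/6).round(2))
print("shift to handle",(R.inv().apply(np.r_[k,.119]-t)/.025).round(2))
E
python3 rel.py
```

```text
time: 2.1
tcp_pos: [0.4093, -0.2188, 0.2049]
orientation: [0.001, 0.78, -0.625, 0.002]
force: [0.7, -0.2, 1.1]
gripper_width: 0.094
t 2.1 tcp [ 0.4093 -0.2188  0.2049] F [ 0.7 -0.2  1.1] w 0.09398249436247151
along rail from mid mm -254.9
rot [-0.01 -0.05 -0.16]
shift to handle [-10.38  -9.66   3.4 ]
```

```bash
python3 -m jog '[[[0,0,-0.16,-1,-1,0,1],[0,0,0,-1,-1,0,1],[0,0,0,-1,-1,0,1],[0,0,0,-1,-1,0,1],[0,0,0,-1,-1,0,1],[0,0,0,-1,-1,0,1],[0,0,0,-1,-1,0,1],[0,0,0,-1,-1,0,1],[0,0,0,-1,-1,0,1],[0,0,0,-0.9,-0.5,0,0.9]]]'
python3 rel.py
```

```text
time: 3.1
tcp_pos: [0.5903, 0.0917, 0.2054]
orientation: [0.0, 0.786, -0.618, 0.005]
force: [0.5, 0.7, -0.5]
gripper_width: 0.0905
t 3.1 tcp [0.5903 0.0917 0.2054] F [ 0.5  0.7 -0.5] w 0.09050550050237294
along rail from mid mm 4.6
rot [-0.06 -0.08  0.02]
shift to handle [0.16 0.13 3.46]
```

```bash
python3 -m jog '[[[-0.06,-0.08,0,0.16,0.13,0.8,0.7],[0,0,0,0,0,0.9,0.6],[0,0,0,0,0,0.9,0.5],[0,0,0,0,0,0.6,0.4],[0,0,0,0,0,0,0.3]]]'
python3 rel.py; python3 - <<'E'
from h import *
for n in("scene","top"):
    p=robot.snapshot(n); c=proj(p,[.589,.087,.13]).astype(int)
    a=p["img"][c[1]-50:c[1]+50,c[0]-65:c[0]+65]; cv2.imwrite(f"pics/{n}1.png",cv2.resize(a,None,fx=5,fy=5,interpolation=3))
E
```

```text
time: 3.6
tcp_pos: [0.5908, 0.0926, 0.1232]
orientation: [-0.002, 0.788, -0.615, 0.0]
force: [-0.3, 0.2, -0.2]
gripper_width: 0.0619
t 3.6 tcp [0.5908 0.0926 0.1232] F [-0.3  0.2 -0.2] w 0.06189496901565825
along rail from mid mm 5.4
rot [-0.03  0.02  0.09]
shift to handle [0.21 0.14 0.17]
```

View pics/scene1.png

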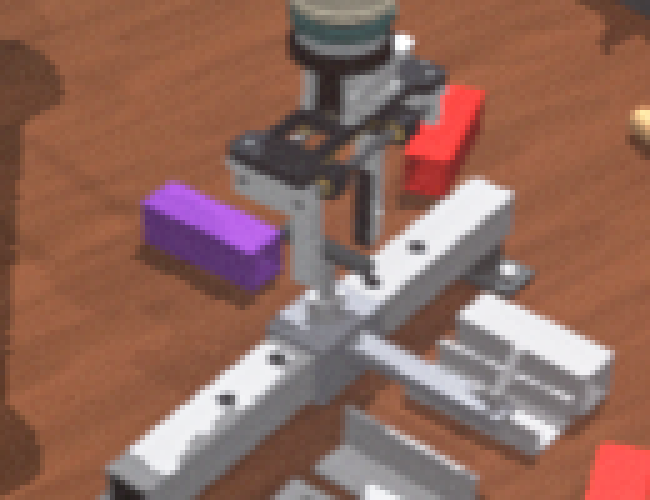

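The picture shows the T-handle (about (350,265)) between the two fingers, with the tips level with it. Next I centre the gripper and close it.

```bash
python3 -m jog '[[[0,0,0.09,0.2,0.14,0.17,0],[0,0,0,0,0,0,-0.4],[0,0,0,0,0,0,-1],[0,0,0,0,0,0,-1],[0,0,0,0,0,0,-1]]]' 40
python3 rel.py
```

```text
time: 4.2
tcp_pos: [0.5926, 0.086, 0.1249]
orientation: [-0.005, 0.785, -0.619, 0.005]
force: [-0.0, -0.1, 0.3]
gripper_width: 0.0242
t 4.2 tcp [0.5926 0.086  0.1249] F [-0.  -0.1  0.3] w 0.024184899749902008
along rail from mid mm -1.5
rot [-0.14 -0.01 -0.01]
shift to handle [-0.06  0.15  0.23]
```

```bash
python3 -m jog '[[[-0.14,0,0,-0.06,0.15,0.25,-1],[0,0,0,0,0,0,-1],[0,0,0,0,0,0,-1]]]' 40
python3 rel.py
```

```text
time: 4.5
tcp_pos: [0.5891, 0.0873, 0.119]
orientation: [-0.0, 0.785, -0.619, 0.0]
force: [0.3, -0.9, 3.4]
gripper_width: 0.0151
t 4.5 tcp [0.5891 0.0873 0.119 ] F [ 0.3 -0.9  3.4] w 0.015104823119996093
along rail from mid mm 0.6
rot [-0.01 -0.   -0.01]
shift to handle [0.02 0.02 0.  ]
```

Gripped (15 mm opening on the 16 mm bar). Next I pull up about 17 mm.

```bash
python3 -m jog '[[[0,0,0,0,0,-0.35,-1],[0,0,0,0,0,-0.35,-1],[0,0,0,0,0,0,-1]]]' 40
python3 rel.py
```

```text
time: 4.8
tcp_pos: [0.5889, 0.0872, 0.1338]
orientation: [0.001, 0.785, -0.619, -0.001]
force: [2.3, 1.2, -9.4]
gripper_width: 0.0147
t 4.8 tcp [0.5889 0.0872 0.1338] F [ 2.3  1.2 -9.4] w 0.014702043394635149
along rail from mid mm 0.6
rot [ 0.02  0.   -0.01]
shift to handle [0.02 0.01 0.59]
```

```bash
python3 -m jog '[[[0,0,0,0,0,-0.12,-1],[0,0,0,-0.3,0,0,-1],[0,0,0,-0.5,0,0,-1],[0,0,0,-0.5,0,0,-1],[0,0,0,-0.5,0,0,-1]]]' 40
python3 rel.py
```

```text
time: 5.3
tcp_pos: [0.5786, 0.1301, 0.1344]
orientation: [0.003, 0.784, -0.62, 0.0]
force: [3.8, -1.8, -10.2]
gripper_width: 0.0148
t 5.3 tcp [0.5786 0.1301 0.1344] F [  3.8  -1.8 -10.2] w 0.014846477153621508
along rail from mid mm 44.7
rot [ 0.04 -0.04 -0.03]
shift to handle [1.78 0.   0.62]
```

```bash
python3 -m jog '[[[0,0,0,-0.6,0,-0.06,-1],[0,0,0,-0.6,0,0,-1],[0,0,0,-0.6,0,0,-1],[0,0,0,-0.6,0,0,-1],[0,0,0,0,0,0,-1]]]' 40
python3 rel.py
```

```text
time: 5.8
tcp_pos: [0.5625, 0.1969, 0.1353]
orientation: [0.002, 0.785, -0.619, -0.0]
force: [2.6, 2.8, -10.0]
gripper_width: 0.015
t 5.8 tcp [0.5625 0.1969 0.1353] F [  2.6   2.8 -10. ] w 0.01500545377111186
along rail from mid mm 113.4
rot [ 0.04 -0.03 -0.  ]
shift to handle [4.53 0.01 0.67]
```

```bash
python3 -m jog '[[[0,0,0,-0.28,0,0,-1],[0,0,0,0,0,0,-1],[0,0,0,0,0,0,-1]]]' 40
python3 rel.py
```

```text
time: 6.1
tcp_pos: [0.5604, 0.2054, 0.1352]
orientation: [0.002, 0.786, -0.619, -0.0]
force: [5.0, -1.0, -10.3]
gripper_width: 0.0148
t 6.1 tcp [0.5604 0.2054 0.1352] F [  5.   -1.  -10.3] w 0.014839460223213481
along rail from mid mm 122.1
rot [ 0.04 -0.02  0.01]
shift to handle [4.88 0.01 0.66]
```

```bash
python3 -m jog '[[[0,0,0,0.06,0,0,-1],[0,0,0,0,0,0.2,-1],[0,0,0,0,0,0.2,-1],[0,0,0,0,0,0.2,-1],[0,0,0,0,0,0,-1]]]' 40
python3 rel.py
```

```text
time: 6.6
tcp_pos: [0.5608, 0.2043, 0.1198]
orientation: [0.001, 0.785, -0.619, -0.001]
force: [2.4, 2.3, -6.9]
gripper_width: 0.0154
t 6.6 tcp [0.5608 0.2043 0.1198] F [ 2.4  2.3 -6.9] w 0.015350669716340068
along rail from mid mm 121.0
rot [ 0.03  0.01 -0.01]
shift to handle [4.84 0.   0.02]
```

The handle is 0.8 mm above its home height and still pulls down with the spring force, so the pin is in the hole. Now I release.

```bash
python3 -m jog '[[[0,0,0,0,0,0,-0.6],[0,0,0,0,0,0,-0.2],[0,0,0,0,0,0,0.2],[0,0,0,0,0,0,0.4],[0,0,0,0,0,-0.7,0.4],[0,0,0,0,0,-1,0.4],[0,0,0,0,0,-1,0.4],[0,0,0,0,0,-1,0.4],[0,0,0,0,1,-1,0.4],[0,0,0,0,1,-1,0.4]]]' 40
python3 -m jog '[[[0,0,0,1,1,-1,0.4],[0,0,0,1,1,0,0.4],[0,0,0,1,1,0,0.4],[0,0,0,1,1,0,0.4],[0,0,0,1,1,0,0.4],[0,0,0,1,1,0,0.4],[0,0,0,0,0,0,0.4]]]'
python3 rel.py; python3 - <<'E'
from h import *
k,d=np.load("rail.npy")
for n in("scene","top"):
    p=robot.snapshot(n); c=proj(p,[.589,.13,.05]).astype(int)
    a=p["img"][c[1]-60:c[1]+60,c[0]-80:c[0]+80]; cv2.imwrite(f"pics/{n}2.png",cv2.resize(a,None,fx=5,fy=5,interpolation=3))
    h=robot.spot_point("handle",p); print(n,[(q["score"],np.round(q["xy"],1)) for q in h[:2]],"expect home",proj(p,[*(k+d*.12),.138]),"up12",proj(p,[*(k+d*.12),.15]))
    for t,z in(("rest_mid",.055),("square_tube",0),("channel",0),("angle_iron",0),("flat_bar",0)):
        print(t,[(round(q["score"],2),np.round(q["xy"]),np.round(atz(p,q["xy"],z),3)) for q in robot.spot_point(t,p)[:4]])
E
```

```text
time: 7.6
tcp_pos: [0.5103, 0.1899, 0.2698]
orientation: [0.005, 0.785, -0.62, -0.002]
force: [0.6, 0.5, 0.2]
gripper_width: 0.0659
time: 8.3
tcp_pos: [0.3934, 0.003, 0.3063]
orientation: [0.001, 0.786, -0.618, 0.005]
force: [0.9, 0.6, 0.6]
gripper_width: 0.0657
t 8.3 tcp [0.3934 0.003  0.3063] F [0.9 0.6 0.6] w 0.06568271932744837
along rail from mid mm -35.5
rot [-0.04 -0.09  0.02]
shift to handle [-1.47 -8.36  7.51]
scene [(0.42, array([316. , 177.7]))] expect home [316.83371425 176.7742345 ] up12 [316.97998648 174.20920995]
rest_mid [(0.91, array([338., 206.]), array([0.671, 0.222, 0.055]))]
square_tube [(0.81, array([351., 250.]), array([0.841, 0.131, 0.   ])), (0.77, array([387., 213.]), array([0.775, 0.392, 0.   ])), (0.62, array([322., 172.]), array([0.397, 0.386, 0.   ])), (0.61, array([337., 217.]), array([0.673, 0.222, 0.   ]))]
channel [(0.87, array([329., 219.]), array([0.661, 0.187, 0.   ]))]
angle_iron [(0.8, array([312., 239.]), array([0.708, 0.058, 0.   ]))]
flat_bar [(0.63, array([303., 252.]), array([ 0.739, -0.011,  0.   ]))]
top [(0.44, array([207.7, 222. ]))] expect home [204.1152057  223.20822238] up12 [203.23756517 222.89677859]
rest_mid [(0.84, array([204., 188.]), array([0.671, 0.224, 0.055]))]
square_tube [(0.82, array([160., 274.]), array([0.414, 0.36 , 0.   ])), (0.6, array([234., 135.]), array([0.847, 0.145, 0.   ])), (0.59, array([161., 158.]), array([0.773, 0.372, 0.   ])), (0.55, array([235., 282.]), array([0.392, 0.131, 0.   ]))]
channel []
angle_iron [(0.97, array([264., 180.]), array([0.705, 0.049, 0.   ])), (0.69, array([207., 190.]), array([0.672, 0.226, 0.   ]))]
flat_bar [(0.78, array([283., 175.]), array([ 0.722, -0.008,  0.   ]))]
```

View pics/scene2.png

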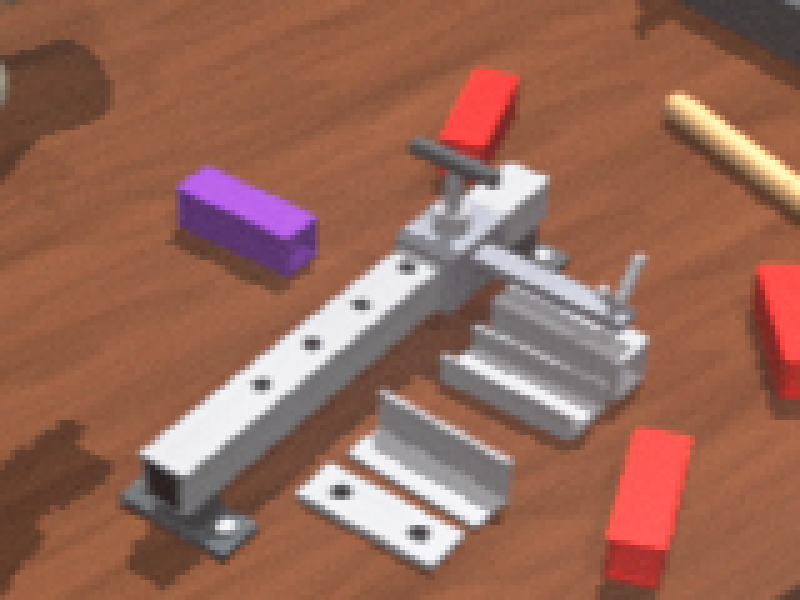

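View pics/top2.png

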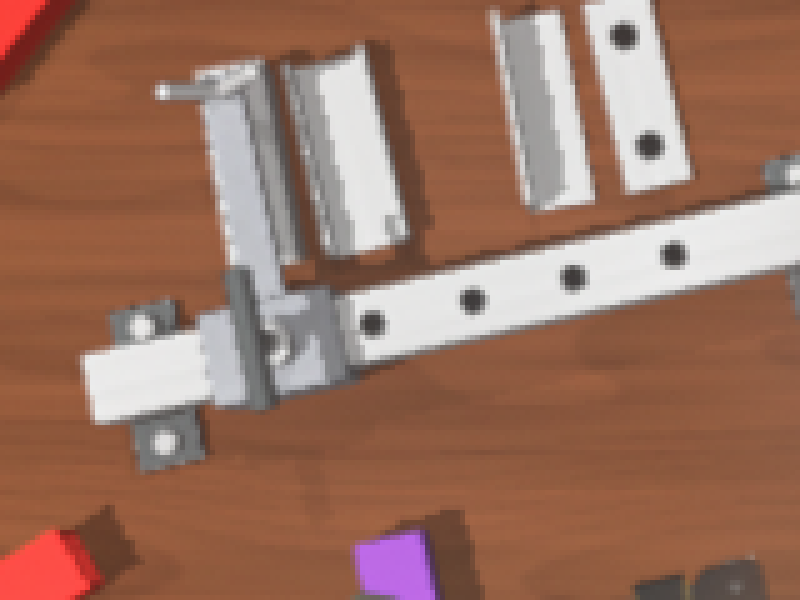

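The arm lies over the square tube and the other pieces look unmoved. One more check before handing in: the handle's height, by overlaying the predicted bar for home and for 12 mm up.

```bash
python3 - <<'E'
from h import *
k,d=np.load("rail.npy"); x=np.array([d[1],-d[0]])
p=robot.snapshot("scene"); g=cv2.cvtColor(p["img"],cv2.COLOR_BGR2GRAY).astype(float)
g0=cv2.cvtColor(cv2.imread("pics/scene0.png"),cv2.COLOR_BGR2GRAY).astype(float)
for name,im,y in(("start",g0,0),("now",g,.12)):
  r=[]
  for h in np.arange(-8,24,2)/1e3:
    v=[]
    for a in np.linspace(-.034,.034,30):
        q=proj(p,[*(k+d*y+x*a),.138+h]); v.append(cv2.getRectSubPix(im.astype(np.float32),(1,1),tuple(map(float,q)))[0,0])
    r.append((int(h*1e3),round(float(np.mean(v)))))
  print(name,r)
E
```

```text
start [(-8, 80), (-6, 79), (-4, 83), (-2, 91), (0, 101), (2, 111), (4, 119), (6, 122), (8, 122), (10, 118), (12, 114), (14, 112), (16, 110), (18, 110), (20, 110), (22, 110)]
now [(-8, 79), (-6, 77), (-4, 81), (-2, 90), (0, 100), (2, 110), (4, 117), (6, 117), (8, 112), (10, 103), (12, 96), (14, 93), (16, 95), (18, 99), (20, 104), (22, 109)]
```

The bar's brightness profile has its darkest point at the same height as at the start, when the plunger was home, so the plunger is fully home. Handing in.

```bash
python3 -c "
from bench import robot
print(robot.hand_in()); print(robot.get_state()['time'])"
```

```text
the job is handed in; nothing more can be done
None
the job is handed in; nothing more can be done
```

The torch rest now stands over the grey square tube, with its plunger home in the outermost +y hole (+120 mm). I gripped the T-handle, pulled it up about 15–16 mm, slid the rest along and lowered it. I then let go and backed the arm clear, and handed in after about 9 s of the 32 s allowed.

**Final checks:**
- **Plunger:** at release the handle was within 1 mm of its home height and the wrist still felt the spring. In the scene camera, the handle bar then stood at the same height as at the start, when it was pinned.
- **Arm over the tube:** the networks put rest_mid at (0.671, 0.222–0.224) m. The tube was at (0.673, 0.222) in the scene camera.
- **Steel pieces:** by eye, all four lie where they were, and nothing moved near the hammer or the spray can. I did not measure those two again.

**Where the networks disagreed:** in the last top view they missed the channel, did not report the grey tube because the arm covers it, and reported a false angle_iron at the arm. Their channel position in the scene camera differed from the first reading by about 12 mm (7 mm in x, 10 mm in y). The angle iron's differed by about 10 mm and the flat bar's by about 4 mm. I took this as detection scatter, because the pictures showed no movement and the gripper never went near those pieces.

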